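Load the bench carousel in order

ROBOT

A 6-joint arm with a two-finger parallel gripper is mounted at the origin on a cart in front of the work surface, level with it; the furniture and walls round the work are solid. World frame = base frame: x ahead of the robot, y to its left, z up, the work surface at z = 0. Lengths are in mm, angles in degrees, forces in N, time in s.
With the tool pointing down it reaches from about 350 to 975 mm from the base axis. Payload 7.1 kg.
Tool frame: the origin (TCP) lies between the finger pads; the fingertips stand 17 mm ahead of it and the grasp point (between the pads) lies 2 mm behind it; z points along the fingers, y is the line along which they close (so a half turn about z gives the same grasp; the last joint's range is limited). The gripper opens to 88 mm and grips with 3 to 60 N. Pads are 20 mm wide; open, the fingers measure 115 mm over their backs; the gripper's body (75 mm by 178 mm) begins 61 mm behind the grasp point.
Start: joints at [71.161, 24.242, 93.386, -0, 62.372, -1.089], TCP at [190.511, 595.24, 239.675] pointing down, gripper open.
Joint ranges: [-172.04, 172.04], [-51.8, 120.97], [4.93, 147.93], [-75.15, 255.16], [6.16, 154.13], [-145.62, 145.62]. Speed limits (degrees/s): [136.94, 136.94, 172.46, 180, 180, 180].

INTERFACE

Orientations are given as a 3x3 rotation matrix whose columns are the frame's x, y, z axes.
In Python, from bench import * gives the robot as it stands. The module is installed in compiled form; this text tells all that it offers.
- The arm moves only by the shell command python3 -m pendant 'ROWS'. ROWS is JSON, a list of rows, each an object of numbers: "tx", "ty", "tz": the shift along the tool's x, y, z in m; "rx", "ry", "rz": the turn, a rotation vector about the tool's x, y, z in degrees; "jaw": the finger opening in m, from 0 to 0.0878. In form: [{"tx": .., "ty": .., "tz": .., "rx": .., "ry": .., "rz": .., "jaw": ..}, ...]. A call has 1 to 5 rows; each row is the pose to reach, as a shift and turn from the pose commanded when the call began, along the tool's axes at that moment; what a row does not reach only later rows make up. A row lasts 1/8 s, in which the tool goes at most 62.5 mm and 10.7 degrees, less where a joint would pass 70% of its speed; a pose out of reach is approached as far as the arm can. A call with a gripper value outside its range is refused whole. The fingers move at their own pace and stop on an object; the grip force is fixed at half the most. Time passes only in rows, so rows that repeat a pose let the fingers close. It gives the time, the measured TCP pose, the force, the opening and the grip force at its end, in the units of the state.
- state(): the state, without advancing time (a new reading comes with each control period).
- read_camera(name): name is "scene" or "top" or "wrist"; returns a dict with "pixels" (384x512x3 uint8, red, green, blue), "vertical_fov" (degrees; the focal length in pixels is half the picture's height over the tangent of half this angle, whatever the lens; pixels are square), "cx", "cy" (the principal point, pixels), "D" ([k1, k2, p1, p2, k3] as OpenCV has them; the pictures are not rectified), "rvec" (rotation vector, rad) and "tvec" (3), from world to camera coordinates, as OpenCV has them; the wrist camera has in their place "hand_eye" (4x4, takes a point from camera to tool coordinates, whose origin is the TCP and whose axes are the flange's). Camera axes: x right, y down, z forward; pixel columns grow to the right and rows downward; lengths in mm; the calibration is good to about 2 mm. A picture is of the moment at which its call begins: read the wrist's pose just before it. There is no depth.
- close_job(): hands the job in; it is judged then, once.
The state is a dict: "clock": time; "joints": joint angles; "joint_vel": joint speeds; "joint_efforts": joint torques, N m; "tcp_pos": TCP position; "tool_rot": TCP orientation; "ft_force": force on the tool from outside, world axes, zero at the start; "moment": the same for the moment, N m; "gripper_width": finger opening in mm; "grasp_force": force on a finger pad.
Only numpy, scipy, OpenCV 4.12 (cv2) and the standard library are available. Lean on these libraries where they do the work, as an engineer would, in place of code of your own. Each camera call takes 0.05 s, during which the arm holds its last target. There are 200 camera calls.

TASK

Load the blue three-pocket carousel in order of use: first stand the grey beaker with the white lid in the pocket marked with one dot, then stand the jar with the red lid in the pocket marked with two dots. Keep both upright all the way, and leave each standing flat on its pocket's floor.

Things in the scene. Friction and masses are not known exactly. Their poses are not given: they have to be found in the camera images.
- beaker: Closed grey plastic beaker with a ribbed white lid, upright on the bench, 95 mm tall, 0.08 kg. The grey body is round, 60 mm in diameter, up to 68 mm above its base; the lid above that is 66 mm in diameter. Origin: centre of its underside; z up along its axis.
- jar: Closed round jar, cream-coloured with a label and a red lid, upright on the bench, 100 mm tall, 0.44 kg. Its body is 64 mm in diameter at the widest; the lid, from 88 mm above the base up, is 65 mm in diameter. Origin: centre of its underside; z up along its axis.
- pocket_one (a point): Floor centre of the pocket whose white outer tab bears one black dot. The blue carousel is fixed (does not turn): three equal round open pockets 120 degrees apart, centres 66 mm from its middle and 114 mm from one another. Each is 84 mm wide inside and 18 mm deep, wall 4 mm; floor 18 mm and rim 36 mm above the bench; nothing on it stands higher. z up.
- pocket_two (a point): Floor centre of the pocket whose white outer tab bears two black dots, 120 degrees counter-clockwise (seen from above) from the one-dot pocket; same sizes. The third pocket, with three dots, stays spare. Tabs reach 133 mm from the carousel's middle. z up.

How it is judged:
By the outcome, as a careful person would: the job done as asked, in the order asked, and still so for the second after the job is handed in, with the robot touching nothing.
It also fails if it takes over 56 s, if anything falls off the work surface, if the arm or the gripper's body presses on something with over 40 N, if the wrist force passes 120 N, or if a joint passes its speed limit or range.

## Working session

There is one attempt and no reset: what is moved stays moved. The work goes in short steps, Python scripts to look and compute and a shell command to move; the robot and the scene stay as the last step left them, time stands still between calls to the robot, and variables do not carry over. Pictures are saved under pics/ and viewed, at most 10 in all, crops included, and the job is handed in when it is done.

```bash
mkdir -p pics; cat > h.py <<'E'
from bench import *
import numpy as np, cv2
def K(c):
    f=192/np.tan(np.radians(c['vertical_fov']/2)); return np.array([[f,0,c['cx']],[0,f,c['cy']],[0,0,1.]])
def ext(c,s=None):
    if 'rvec' in c: R=cv2.Rodrigues(np.array(c['rvec'],float))[0]; return R,np.array(c['tvec'],float).ravel()
    H=np.array(c['hand_eye']); T=np.eye(4); T[:3,:3]=s['tool_rot']; T[:3,3]=s['tcp_pos']; M=np.linalg.inv(T@H); return M[:3,:3],M[:3,3]
def ray(c,uv,z,s=None):
    R,t=ext(c,s); p=cv2.undistortPoints(np.array(uv,float).reshape(-1,1,2),K(c),np.array(c['D'],float)).reshape(-1,2)
    d=np.c_[p,np.ones(len(p))]@R; o=-R.T@t; return o+d*((z-o[2])/d[:,2])[:,None]
def proj(c,P,s=None):
    R,t=ext(c,s); return cv2.projectPoints(np.array(P,float).reshape(-1,1,3),cv2.Rodrigues(R)[0],t,K(c),np.array(c['D'],float))[0].reshape(-1,2)
def save(c,n,crop=None,k=1):
    im=c['pixels'][:,:,::-1]
    if crop: im=im[crop[1]:crop[3],crop[0]:crop[2]]
    cv2.imwrite('pics/'+n,cv2.resize(im,None,fx=k,fy=k,interpolation=cv2.INTER_CUBIC))
E
python3 - <<'E'
from h import *
import pickle
s=state(); print(s)
d={n:read_camera(n) for n in('scene','top','wrist')}; pickle.dump((s,d),open('d0.pkl','wb'))
for n in('scene','top'): save(d[n],n+'0.png',k=1.5)
E
```

```text
{'clock': 0.0, 'joints': array([ 7.11608959e+01,  2.42842096e+01,  9.34317024e+01, -3.62718145e-04,
        6.23726333e+01, -1.08842078e+00]), 'joint_vel': array([-0.06031717, -0.05079862,  0.09016119, -0.05995975,  0.12651777,
       -0.02341147]), 'joint_efforts': array([ 1.08399061e-03, -5.44611740e+01, -2.73680466e+01,  6.44298806e-02,
        2.25479464e-02, -9.89913133e-05]), 'tcp_pos': array([190.34912327, 594.74557466, 238.90224784]), 'tool_rot': array([[-9.52393054e-01,  3.04872476e-01, -4.93721409e-04],
       [ 3.04872875e-01,  9.52391928e-01, -1.46442858e-03],
       [ 2.37523176e-05, -1.54523387e-03, -9.99998806e-01]]), 'ft_force': array([-0.14463826,  0.48058949, -1.38066182]), 'moment': array([-0.01478791, -0.01307808,  0.02813849]), 'grasp_force': 0.0, 'gripper_width': 87.89011928055265}
```

View pics/top0.png

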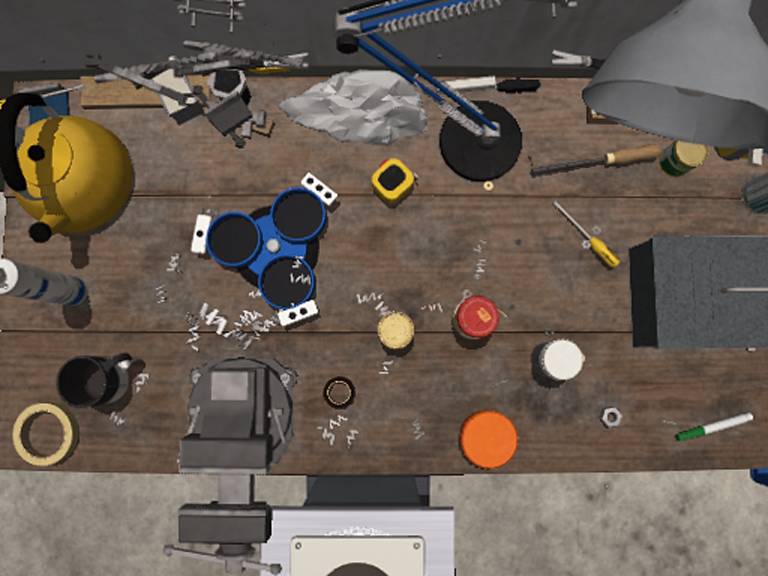

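View pics/scene0.png

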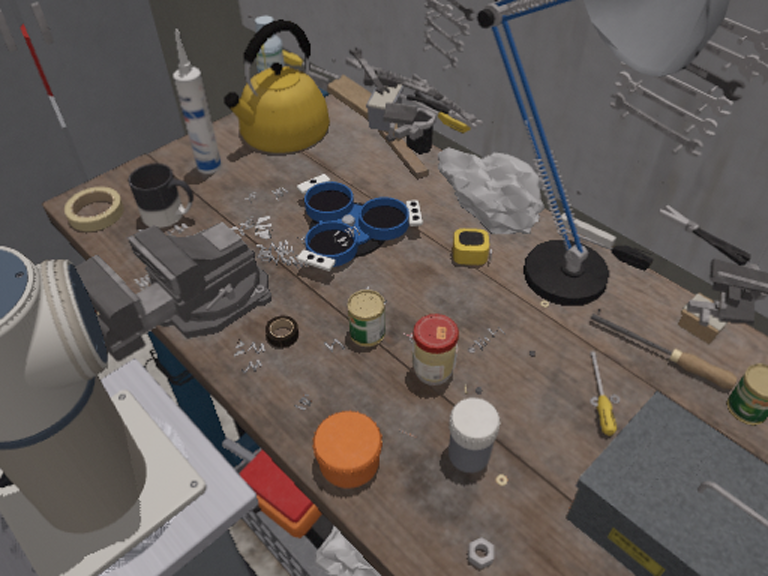

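The top view shows the carousel at about (270,245), the one-dot tab on the left (200,233), the red jar at (477,316) and the white-lidded beaker at (560,360). I'll zoom in on the tabs and the objects.

```bash
python3 - <<'E'
from h import *
import pickle
s,d=pickle.load(open('d0.pkl','rb'))
t=d['top']['pixels'][:,:,::-1]
a=cv2.resize(t[118:222,118:238],None,fx=5,fy=5,interpolation=cv2.INTER_CUBIC)
cv2.imwrite('pics/car.png',a)
b=cv2.resize(t[180:280,280:420],None,fx=5,fy=5,interpolation=cv2.INTER_CUBIC); cv2.imwrite('pics/obj.png',b)
E
```

```text
(no output)
```

View pics/car.png

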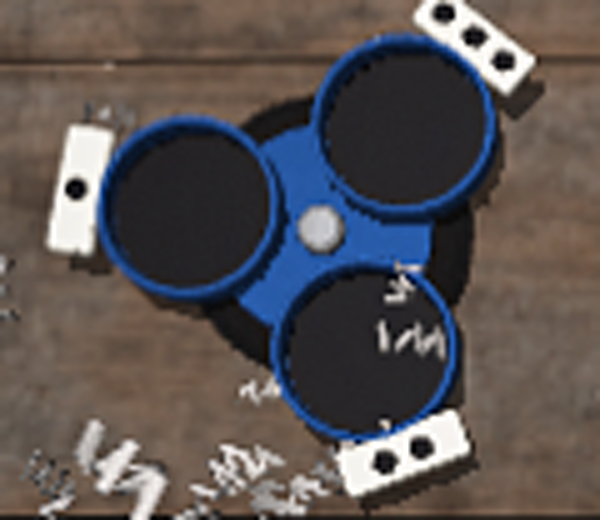

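View pics/obj.png

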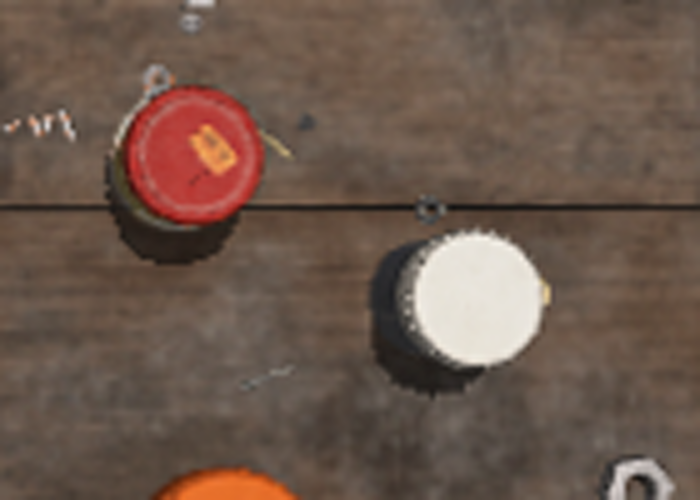

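The crop confirms one dot on the left pocket (rim centre about 189,207), two dots at the bottom (364,352) and three at the top right (405,125). The jar lid is at (195,155) and the beaker lid at (479,299) in their crop.

```bash
python3 - <<'E'
from h import *
import pickle
s,d=pickle.load(open('d0.pkl','rb'))
c=d['top']; f=lambda x,y,ox,oy:((x+.5)/5-.5+ox,(y+.5)/5-.5+oy)
P=np.array([ray(c,[f(*p,118,118)],36)[0] for p in((189,207),(364.5,352),(405,125))])
print(P.round(1),[np.linalg.norm(P[i]-P[i-1]).round(1) for i in range(3)],P.mean(0).round(1))
J=ray(c,[f(195,155,280,180)],100)[0]; B=ray(c,[f(479,299,280,180)],95)[0]; print('J',J.round(1),'B',B.round(1))
print('small tin',ray(c,[(397/1.5,331/1.5)],70).round(),'orange',ray(c,[(488/1.5,439/1.5)],60).round(),'tape',ray(c,[(393/1.5,181/1.5)],40).round(),'vise',ray(c,[(243/1.5,385/1.5)],90).round())
im=d['scene']['pixels'][:,:,::-1].copy(); im=cv2.resize(im,None,fx=2,fy=2,interpolation=cv2.INTER_CUBIC)
a=np.linspace(0,2*np.pi,60)
for p,r,z in((P[0],46,36),(P[1],46,36),(P[2],46,36),(J,32.5,100),(B,33,95),(J,32,0),(B,30,0)):
    q=proj(d['scene'],np.c_[p[0]+r*np.cos(a),p[1]+r*np.sin(a),a*0+z])*2+.5
    cv2.polylines(im,[q.round().astype(int)],True,(255,0,255),1)
cv2.imwrite('pics/ov.png',im[220:660,300:720])
s2=s; print(np.array(d['wrist']['hand_eye']).round(3))
E
```

```text
[[593.8 205.8  36. ]
 [521.6 117.1  36. ]
 [635.1  99.1  36. ]] [np.float64(114.4), np.float64(114.4), np.float64(115.0)] [583.5 140.7  36. ]
J [ 462.5 -186.7  100. ] B [ 396.3 -317.9   95. ]
small tin [[441. -64.  70.]] orange [[ 272. -206.   60.]] tape [[690. -58.  40.]] vise [[357. 172.  90.]]
[[ 0.00000e+00 -9.53000e-01 -3.03000e-01  8.43990e+01]
 [ 1.00000e+00  0.00000e+00  0.00000e+00  7.80000e-02]
 [-0.00000e+00 -3.03000e-01  9.53000e-01 -1.46171e+02]
 [ 0.00000e+00  0.00000e+00  0.00000e+00  1.00000e+00]]
```

View pics/ov.png

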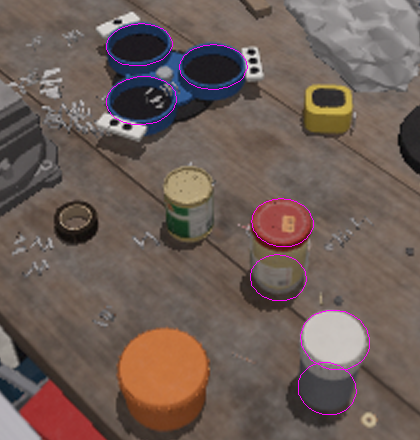

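```bash
cat > go.py <<'E'
import sys
from h import *
s=state(); p=np.array(s['tcp_pos']); R=np.array(s['tool_rot'])
print('clk',round(s['clock'],2),'tcp',p.round(1),'w',round(s['gripper_width'],1),'g',round(s['grasp_force'],1),'F',np.round(s['ft_force'],1),'zax',R[:,2].round(3),'yax',R[:,1].round(3))
for a in sys.argv[1:]: print(a,((R.T@(np.array([float(v) for v in a.split(',')])-p))/1000).round(4))
E
python3 -m pendant '[{"tx":-0.14,"ty":-0.11,"tz":-0.01},{"tx":-0.28,"ty":-0.23,"tz":-0.02},{"tx":-0.411,"ty":-0.336,"tz":-0.02},{"tx":-0.411,"ty":-0.336,"tz":-0.02},{"tx":-0.411,"ty":-0.336,"tz":-0.02}]'
python3 go.py 480,150,260 396.3,-317.9,260
```

```text
clk 0.15 tcp [190.4 594.9 239.1] w 87.9 g 0.0 F [ 0.  -0.6 -0.6] zax [-0.    -0.001 -1.   ] yax [ 0.305  0.952 -0.001]
480,150,260 [-0.4115 -0.3355 -0.0205]
396.3,-317.9,260 [-0.4744 -0.8066 -0.02  ]invalid input at $[0]: expected keys tx, ty, tz, rx, ry, rz, jaw
```

```bash
python3 -m pendant '[{"tx":-0.411,"ty":-0.336,"tz":-0.02,"rx":0,"ry":0,"rz":0,"jaw":0.0878},{"tx":-0.411,"ty":-0.336,"tz":-0.02,"rx":0,"ry":0,"rz":0,"jaw":0.0878},{"tx":-0.411,"ty":-0.336,"tz":-0.02,"rx":0,"ry":0,"rz":0,"jaw":0.0878},{"tx":-0.411,"ty":-0.336,"tz":-0.02,"rx":0,"ry":0,"rz":0,"jaw":0.0878},{"tx":-0.411,"ty":-0.336,"tz":-0.02,"rx":0,"ry":0,"rz":0,"jaw":0.0878}]'
python3 go.py 480,150,260 396.3,-317.9,260
```

```text
clock: 0.78
tcp_pos: [361.2, 331.5, 251.5]
tool_rot: [[-0.953, 0.305, 0.0], [0.305, 0.953, 0.0], [-0.0, 0.0, -1.0]]
ft_force: [1.8, 0.3, -0.5]
gripper_width: 88.1
grasp_force: 0.0
clk 0.78 tcp [361.2 331.5 251.5] w 88.1 g 0.0 F [ 1.8  0.3 -0.5] zax [ 0.  0. -1.] yax [0.305 0.953 0.   ]
480,150,260 [-0.1684 -0.1367 -0.0085]
396.3,-317.9,260 [-0.2312 -0.6079 -0.0085]
```

```bash
python3 -m pendant '[{"tx":-0.168,"ty":-0.137,"tz":-0.009,"rx":0,"ry":0,"rz":0,"jaw":0.0878},{"tx":-0.168,"ty":-0.137,"tz":-0.009,"rx":0,"ry":0,"rz":0,"jaw":0.0878},{"tx":-0.168,"ty":-0.137,"tz":-0.009,"rx":0,"ry":0,"rz":0,"jaw":0.0878},{"tx":-0.168,"ty":-0.137,"tz":-0.009,"rx":0,"ry":0,"rz":0,"jaw":0.0878}]' >/dev/null
python3 -m pendant '[{"tx":-0.031,"ty":-0.235,"tz":0,"rx":0,"ry":0,"rz":0,"jaw":0.0878},{"tx":-0.031,"ty":-0.235,"tz":0,"rx":0,"ry":0,"rz":0,"jaw":0.0878},{"tx":-0.031,"ty":-0.235,"tz":0,"rx":0,"ry":0,"rz":0,"jaw":0.0878},{"tx":-0.031,"ty":-0.235,"tz":0,"rx":0,"ry":0,"rz":0,"jaw":0.0878}]' >/dev/null
python3 -m pendant '[{"tx":-0.031,"ty":-0.235,"tz":0,"rx":0,"ry":0,"rz":0,"jaw":0.0878},{"tx":-0.031,"ty":-0.235,"tz":0,"rx":0,"ry":0,"rz":0,"jaw":0.0878},{"tx":-0.031,"ty":-0.235,"tz":0,"rx":0,"ry":0,"rz":0,"jaw":0.0878},{"tx":-0.031,"ty":-0.235,"tz":0,"rx":0,"ry":0,"rz":0,"jaw":0.0878},{"tx":-0.031,"ty":-0.235,"tz":0,"rx":0,"ry":0,"rz":0,"jaw":0.0878}]' | head -2
python3 - <<'E'
from h import *
s=state(); c=read_camera('wrist')
im=cv2.resize(c['pixels'][:,:,::-1],None,fx=1.5,fy=1.5)
a=np.linspace(0,2*np.pi,60)
for p,r,z in(((462.5,-186.7),32.5,100),((396.3,-317.9),33,95)):
    q=proj(c,np.c_[p[0]+r*np.cos(a),p[1]+r*np.sin(a),a*0+z],s)*1.5
    cv2.polylines(im,[q.round().astype(int)],True,(255,0,255),1)
cv2.imwrite('pics/w1.png',im)
E
python3 go.py 396.3,-317.9,120 396.3,-317.9,44
```

```text
clock: 2.4
tcp_pos: [393.8, -317.8, 260.2]
clk 2.45 tcp [ 393.8 -316.   260.1] w 88.1 g 0.0 F [ 0.4  0.5 -0.2] zax [-0.     0.001 -1.   ] yax [0.308 0.951 0.   ]
396.3,-317.9,120 [-0.003  -0.0011  0.1401]
396.3,-317.9,44 [-0.0031 -0.0012  0.2161]
```

View pics/w1.png

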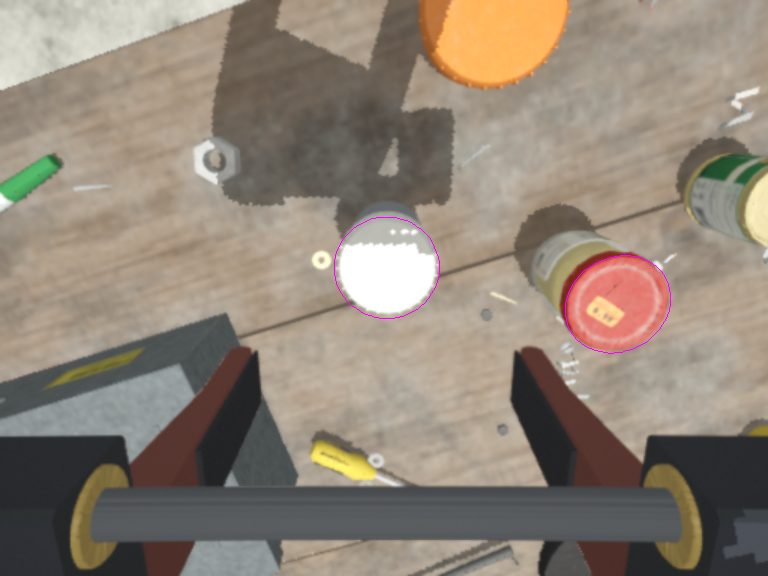

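The projected circles match the lids in the wrist view. The grey box at lower left has its bottom corner at about (228,315) and top corner at about (182,365). I'll check it clears the gripper body.

```bash
python3 - <<'E'
from h import *
s=state(); c=read_camera('wrist')
print(ray(c,[(228/1.5,315/1.5)],0,s).round(), [ray(c,[(182/1.5,365/1.5)],z,s).round()[0] for z in(60,80,100,120)])
import pickle; d=pickle.load(open('d0.pkl','rb'))[1]['top']
print(ray(d,[(632/1.5,348/1.5)],0).round(),[ray(d,[(655/1.5,347/1.5)],z).round()[0] for z in(60,80,100,120)])
E
python3 go.py 396.3,-317.9,44
```

```text
[[ 419. -463.    0.]] [array([ 429., -485.,   60.]), array([ 423., -474.,   80.]), array([ 416., -463.,  100.]), array([ 409., -451.,  120.])]
[[ 413. -465.    0.]] [array([ 414., -479.,   60.]), array([ 414., -470.,   80.]), array([ 414., -461.,  100.]), array([ 414., -452.,  120.])]
clk 2.5 tcp [ 394.  -314.9  260. ] w 88.3 g 0.0 F [-0.5  0.6 -0.9] zax [-0.001  0.001 -1.   ] yax [0.306 0.952 0.001]
396.3,-317.9,44 [-0.0033 -0.0023  0.216 ]
```

```bash
python3 -m pendant '[{"tx":-0.003,"ty":-0.002,"tz":0.05,"rx":0,"ry":0,"rz":0,"jaw":0.0878},{"tx":-0.003,"ty":-0.002,"tz":0.1,"rx":0,"ry":0,"rz":0,"jaw":0.0878},{"tx":-0.003,"ty":-0.002,"tz":0.15,"rx":0,"ry":0,"rz":0,"jaw":0.0878},{"tx":-0.003,"ty":-0.002,"tz":0.19,"rx":0,"ry":0,"rz":0,"jaw":0.0878},{"tx":-0.003,"ty":-0.002,"tz":0.216,"rx":0,"ry":0,"rz":0,"jaw":0.0878}]'
python3 -m pendant '[{"tx":0,"ty":0,"tz":0,"rx":0,"ry":0,"rz":0,"jaw":0.0878},{"tx":0,"ty":0,"tz":0,"rx":0,"ry":0,"rz":0,"jaw":0.0878}]'
python3 go.py 396.3,-317.9,44
```

```text
clock: 3.12
tcp_pos: [396.5, -315.5, 42.7]
tool_rot: [[-0.953, 0.303, -0.002], [0.303, 0.953, 0.002], [0.002, 0.001, -1.0]]
ft_force: [0.3, -0.3, -0.4]
gripper_width: 88.0
grasp_force: 0.0
clock: 3.38
tcp_pos: [397.5, -317.3, 45.3]
tool_rot: [[-0.953, 0.304, 0.001], [0.304, 0.953, -0.0], [-0.001, -0.0, -1.0]]
ft_force: [0.1, 0.4, 0.6]
gripper_width: 87.7
grasp_force: 0.0
clk 3.38 tcp [ 397.5 -317.3   45.3] w 87.7 g 0.0 F [0.1 0.4 0.6] zax [ 0.001 -0.    -1.   ] yax [ 0.304  0.953 -0.   ]
396.3,-317.9,44 [ 0.0009 -0.0009  0.0013]
```

```bash
python3 -m pendant '[{"tx":0,"ty":0,"tz":0,"rx":0,"ry":0,"rz":0,"jaw":0.07},{"tx":0,"ty":0,"tz":0,"rx":0,"ry":0,"rz":0,"jaw":0.066},{"tx":0,"ty":0,"tz":0,"rx":0,"ry":0,"rz":0,"jaw":0.062},{"tx":0,"ty":0,"tz":0,"rx":0,"ry":0,"rz":0,"jaw":0.056},{"tx":0,"ty":0,"tz":0,"rx":0,"ry":0,"rz":0,"jaw":0.052}]' | tail -2
python3 -m pendant '[{"tx":0,"ty":0,"tz":0,"rx":0,"ry":0,"rz":0,"jaw":0.05},{"tx":0,"ty":0,"tz":0,"rx":0,"ry":0,"rz":0,"jaw":0.05},{"tx":0,"ty":0,"tz":0,"rx":0,"ry":0,"rz":0,"jaw":0.05},{"tx":0,"ty":0,"tz":0,"rx":0,"ry":0,"rz":0,"jaw":0.05}]'; python3 go.py 593.8,205.8,240
```

```text
gripper_width: 62.7
grasp_force: 30.0
clock: 4.5
tcp_pos: [397.1, -318.2, 45.1]
tool_rot: [[-0.952, 0.305, 0.001], [0.305, 0.952, -0.001], [-0.001, -0.0, -1.0]]
ft_force: [-1.0, 0.9, 6.3]
gripper_width: 62.9
grasp_force: 30.0
clk 4.5 tcp [ 397.1 -318.2   45.1] w 62.9 g 30.0 F [-1.   0.9  6.3] zax [ 0.001 -0.001 -1.   ] yax [ 0.305  0.952 -0.   ]
593.8,205.8,240 [-0.0277  0.5589 -0.1952]
```

```bash
python3 -m pendant '[{"tx":0,"ty":0,"tz":0,"rx":0,"ry":0,"rz":0,"jaw":0.065},{"tx":0,"ty":0,"tz":0,"rx":0,"ry":0,"rz":0,"jaw":0.074},{"tx":0,"ty":0,"tz":0,"rx":0,"ry":0,"rz":0,"jaw":0.074},{"tx":0,"ty":0,"tz":0.003,"rx":0,"ry":0,"rz":0,"jaw":0.074},{"tx":0,"ty":0,"tz":0.005,"rx":0,"ry":0,"rz":0,"jaw":0.074}]' 
python3 -m pendant '[{"tx":0,"ty":0,"tz":0,"rx":0,"ry":0,"rz":0,"jaw":0.066},{"tx":0,"ty":0,"tz":0,"rx":0,"ry":0,"rz":0,"jaw":0.06},{"tx":0,"ty":0,"tz":0,"rx":0,"ry":0,"rz":0,"jaw":0.055},{"tx":0,"ty":0,"tz":0,"rx":0,"ry":0,"rz":0,"jaw":0.05},{"tx":0,"ty":0,"tz":0,"rx":0,"ry":0,"rz":0,"jaw":0.05}]'; python3 - <<'E'
from h import *
c=read_camera('scene'); save(c,'g1.png',(230,220,400,345),4)
E
```

```text
clock: 5.12
tcp_pos: [396.7, -317.7, 39.2]
tool_rot: [[-0.952, 0.305, -0.0], [0.305, 0.952, 0.0], [0.0, 0.0, -1.0]]
ft_force: [0.3, -0.4, 0.6]
gripper_width: 74.2
grasp_force: 0.0
clock: 5.75
tcp_pos: [396.8, -317.8, 39.5]
tool_rot: [[-0.952, 0.305, 0.0], [0.305, 0.952, -0.0], [-0.0, -0.0, -1.0]]
ft_force: [0.6, 0.2, -0.7]
gripper_width: 62.2
grasp_force: 30.0
```

View pics/g1.png

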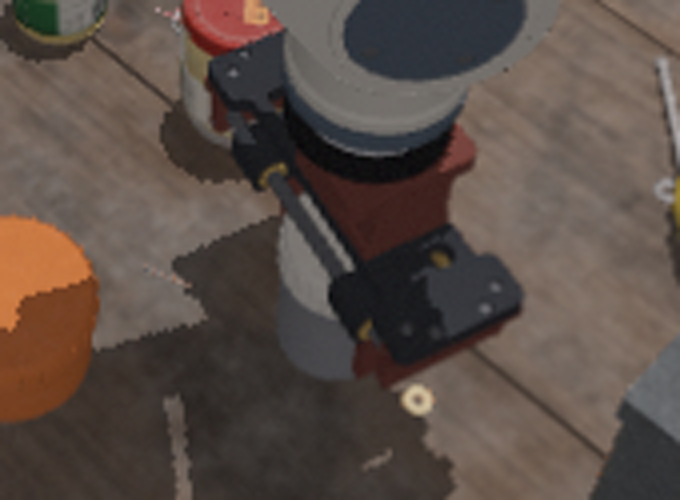

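The picture shows the fingers around the beaker's grey body, below the lid, with the beaker upright; the force reading is clean. Lifting.

```bash
python3 -m pendant '[{"tx":0,"ty":0,"tz":-0.015,"rx":0,"ry":0,"rz":0,"jaw":0.05},{"tx":0,"ty":0,"tz":-0.04,"rx":0,"ry":0,"rz":0,"jaw":0.05},{"tx":0,"ty":0,"tz":-0.08,"rx":0,"ry":0,"rz":0,"jaw":0.05},{"tx":0,"ty":0,"tz":-0.12,"rx":0,"ry":0,"rz":0,"jaw":0.05},{"tx":0,"ty":0,"tz":-0.15,"rx":0,"ry":0,"rz":0,"jaw":0.05}]' 
python3 go.py 593.8,205.8,190
```

```text
clock: 6.42
tcp_pos: [397.0, -317.9, 192.2]
tool_rot: [[-0.952, 0.305, 0.002], [0.305, 0.952, -0.002], [-0.002, -0.001, -1.0]]
ft_force: [0.4, 0.4, -1.1]
gripper_width: 62.7
grasp_force: 30.0
clk 6.42 tcp [ 397.  -317.9  192.2] w 62.7 g 30.0 F [ 0.4  0.4 -1.1] zax [ 0.002 -0.002 -1.   ] yax [ 0.305  0.952 -0.001]
593.8,205.8,190 [-0.0278  0.5588  0.0018]
```

```bash
python3 -m pendant '[{"tx":-0.001,"ty":0.02,"tz":0,"rx":0,"ry":0,"rz":0,"jaw":0.05},{"tx":-0.003,"ty":0.055,"tz":0,"rx":0,"ry":0,"rz":0,"jaw":0.05},{"tx":-0.005,"ty":0.1,"tz":0,"rx":0,"ry":0,"rz":0,"jaw":0.05},{"tx":-0.007,"ty":0.145,"tz":0,"rx":0,"ry":0,"rz":0,"jaw":0.05},{"tx":-0.009,"ty":0.19,"tz":0,"rx":0,"ry":0,"rz":0,"jaw":0.05}]' | tail -2
python3 -m pendant '[{"tx":-0.002,"ty":0.045,"tz":0,"rx":0,"ry":0,"rz":0,"jaw":0.05},{"tx":-0.004,"ty":0.09,"tz":0,"rx":0,"ry":0,"rz":0,"jaw":0.05},{"tx":-0.006,"ty":0.135,"tz":0,"rx":0,"ry":0,"rz":0,"jaw":0.05},{"tx":-0.008,"ty":0.18,"tz":0,"rx":0,"ry":0,"rz":0,"jaw":0.05},{"tx":-0.01,"ty":0.22,"tz":0,"rx":0,"ry":0,"rz":0,"jaw":0.05}]'|tail -2
python3 -m pendant '[{"tx":-0.002,"ty":0.04,"tz":0,"rx":0,"ry":0,"rz":0,"jaw":0.05},{"tx":-0.004,"ty":0.08,"tz":0,"rx":0,"ry":0,"rz":0,"jaw":0.05},{"tx":-0.006,"ty":0.115,"tz":0,"rx":0,"ry":0,"rz":0,"jaw":0.05},{"tx":-0.008,"ty":0.135,"tz":0,"rx":0,"ry":0,"rz":0,"jaw":0.05},{"tx":-0.009,"ty":0.149,"tz":0,"rx":0,"ry":0,"rz":0,"jaw":0.05}]'|tail -2
python3 -m pendant '[{"tx":0,"ty":0,"tz":0,"rx":0,"ry":0,"rz":0,"jaw":0.05},{"tx":0,"ty":0,"tz":0,"rx":0,"ry":0,"rz":0,"jaw":0.05},{"tx":0,"ty":0,"tz":0,"rx":0,"ry":0,"rz":0,"jaw":0.05}]'
python3 go.py 593.8,205.8,70 593.8,205.8,57.5
```

```text
gripper_width: 62.6
grasp_force: 30.0
gripper_width: 62.3
grasp_force: 30.0
gripper_width: 62.2
grasp_force: 30.0
clock: 8.68
tcp_pos: [593.6, 205.2, 189.4]
tool_rot: [[-0.952, 0.306, -0.0], [0.306, 0.952, -0.0], [0.0, -0.0, -1.0]]
ft_force: [0.6, -0.3, -1.4]
gripper_width: 62.5
grasp_force: 30.0
clk 8.68 tcp [593.6 205.2 189.4] w 62.5 g 30.0 F [ 0.6 -0.3 -1.4] zax [-0. -0. -1.] yax [ 0.306  0.952 -0.   ]
593.8,205.8,70 [-0.      0.0007  0.1194]
593.8,205.8,57.5 [-0.      0.0007  0.1319]
```

```bash
python3 -m pendant '[{"tx":0,"ty":0,"tz":0.03,"rx":0,"ry":0,"rz":0,"jaw":0.05},{"tx":0,"ty":0,"tz":0.07,"rx":0,"ry":0,"rz":0,"jaw":0.05},{"tx":0,"ty":0,"tz":0.1,"rx":0,"ry":0,"rz":0,"jaw":0.05},{"tx":0,"ty":0,"tz":0.12,"rx":0,"ry":0,"rz":0,"jaw":0.05},{"tx":0,"ty":0,"tz":0.128,"rx":0,"ry":0,"rz":0,"jaw":0.05}]'
python3 -m pendant '[{"tx":0,"ty":0,"tz":0.001,"rx":0,"ry":0,"rz":0,"jaw":0.05},{"tx":0,"ty":0,"tz":0.002,"rx":0,"ry":0,"rz":0,"jaw":0.05}]'|grep -A1 -e tcp -e ft
python3 -m pendant '[{"tx":0,"ty":0,"tz":0.001,"rx":0,"ry":0,"rz":0,"jaw":0.05},{"tx":0,"ty":0,"tz":0.001,"rx":0,"ry":0,"rz":0,"jaw":0.05}]'|grep -A1 -e tcp -e ft
```

```text
clock: 9.3
tcp_pos: [593.5, 205.7, 60.5]
tool_rot: [[-0.952, 0.305, -0.001], [0.305, 0.952, -0.0], [0.001, -0.001, -1.0]]
ft_force: [0.4, -0.0, -1.5]
gripper_width: 62.3
grasp_force: 30.0
tcp_pos: [594.6, 206.3, 60.5]
tool_rot: [[-0.952, 0.305, 0.002], [0.305, 0.952, 0.001], [-0.001, 0.001, -1.0]]
ft_force: [0.1, -0.4, 0.1]
gripper_width: 62.8
tcp_pos: [594.1, 206.2, 58.9]
tool_rot: [[-0.952, 0.305, 0.001], [0.305, 0.952, 0.0], [-0.001, 0.0, -1.0]]
ft_force: [-0.6, -0.2, -1.4]
gripper_width: 62.4
```

```bash
for i in 1; do python3 -m pendant '[{"tx":0,"ty":0,"tz":0.001,"rx":0,"ry":0,"rz":0,"jaw":0.05},{"tx":0,"ty":0,"tz":0.001,"rx":0,"ry":0,"rz":0,"jaw":0.05},{"tx":0,"ty":0,"tz":0.001,"rx":0,"ry":0,"rz":0,"jaw":0.05}]'|grep -e tcp -e ft; done
python3 -m pendant '[{"tx":0,"ty":0,"tz":0.0005,"rx":0,"ry":0,"rz":0,"jaw":0.05},{"tx":0,"ty":0,"tz":0.0005,"rx":0,"ry":0,"rz":0,"jaw":0.05},{"tx":0,"ty":0,"tz":0.0005,"rx":0,"ry":0,"rz":0,"jaw":0.05}]'|grep -e tcp -e ft
```

```text
tcp_pos: [593.8, 206.1, 57.4]
ft_force: [0.8, -0.2, -1.3]
tcp_pos: [594.0, 206.1, 57.3]
ft_force: [-1.3, -0.2, 6.2]
```

Contact with the floor at about 6 N. Release slowly and rise.

```bash
python3 -m pendant '[{"tx":0,"ty":0,"tz":0,"rx":0,"ry":0,"rz":0,"jaw":0.063},{"tx":0,"ty":0,"tz":0,"rx":0,"ry":0,"rz":0,"jaw":0.067},{"tx":0,"ty":0,"tz":0,"rx":0,"ry":0,"rz":0,"jaw":0.075},{"tx":0,"ty":0,"tz":0,"rx":0,"ry":0,"rz":0,"jaw":0.084},{"tx":0,"ty":0,"tz":0,"rx":0,"ry":0,"rz":0,"jaw":0.0878}]'
python3 -m pendant '[{"tx":0,"ty":0,"tz":0,"rx":0,"ry":0,"rz":0,"jaw":0.0878},{"tx":0,"ty":0,"tz":-0.02,"rx":0,"ry":0,"rz":0,"jaw":0.0878},{"tx":0,"ty":0,"tz":-0.06,"rx":0,"ry":0,"rz":0,"jaw":0.0878},{"tx":0,"ty":0,"tz":-0.11,"rx":0,"ry":0,"rz":0,"jaw":0.0878},{"tx":0,"ty":0,"tz":-0.16,"rx":0,"ry":0,"rz":0,"jaw":0.0878}]' | grep -e tcp -e ft -e wid
python3 go.py 462.5,-186.7,217
```

```text
clock: 11.18
tcp_pos: [593.8, 206.1, 56.8]
tool_rot: [[-0.952, 0.305, -0.0], [0.305, 0.952, -0.0], [0.0, -0.0, -1.0]]
ft_force: [0.0, 0.7, 0.0]
gripper_width: 87.2
grasp_force: 0.0
tcp_pos: [593.8, 206.1, 219.9]
ft_force: [-0.1, 0.1, 0.8]
gripper_width: 87.4
clk 11.8 tcp [593.8 206.1 219.9] w 87.4 g 0.0 F [-0.1  0.1  0.8] zax [ 0.001  0.    -1.   ] yax [0.305 0.952 0.001]
462.5,-186.7,217 [ 0.0053 -0.4141  0.0026]
```

```bash
python3 -m pendant '[{"tx":0.003,"ty":-0.21,"tz":0,"rx":0,"ry":0,"rz":0,"jaw":0.0878},{"tx":0.003,"ty":-0.21,"tz":0,"rx":0,"ry":0,"rz":0,"jaw":0.0878},{"tx":0.003,"ty":-0.21,"tz":0,"rx":0,"ry":0,"rz":0,"jaw":0.0878},{"tx":0.003,"ty":-0.21,"tz":0,"rx":0,"ry":0,"rz":0,"jaw":0.0878}]' >/dev/null
python3 -m pendant '[{"tx":0.002,"ty":-0.05,"tz":0,"rx":0,"ry":0,"rz":0,"jaw":0.0878},{"tx":0.002,"ty":-0.1,"tz":0,"rx":0,"ry":0,"rz":0,"jaw":0.0878},{"tx":0.002,"ty":-0.15,"tz":0,"rx":0,"ry":0,"rz":0,"jaw":0.0878},{"tx":0.002,"ty":-0.204,"tz":0,"rx":0,"ry":0,"rz":0,"jaw":0.0878},{"tx":0.002,"ty":-0.204,"tz":0,"rx":0,"ry":0,"rz":0,"jaw":0.0878}]' | head -2
python3 - <<'E'
from h import *
t=read_camera('top'); c=read_camera('scene')
s=state(); w=read_camera('wrist')
a=np.linspace(0,2*np.pi,60)
def draw(c,cr,k,L,s=None):
    im=cv2.resize(c['pixels'][:,:,::-1][cr[1]:cr[3],cr[0]:cr[2]],None,fx=k,fy=k,interpolation=cv2.INTER_CUBIC)
    for p,r,z in L:
        q=(proj(c,np.c_[p[0]+r*np.cos(a),p[1]+r*np.sin(a),a*0+z],s)-[cr[0],cr[1]]+.5)*k
        cv2.polylines(im,[q.round().astype(int)],True,(255,0,255),1)
    return im
L=[((593.8,205.8),33,113),((593.8,205.8),46,36),((521.6,117.1),46,36)]
A=draw(t,(118,110,238,230),3,L); B=draw(c,(180,90,300,210),3,L)
C=draw(w,(120,60,420,384),1,[((462.5,-186.7),32.5,100)],s)
H=np.zeros((360+330,760,3),np.uint8)[:590]
H[:360,:360]=A;H[:360,370:730]=B
C=cv2.resize(C,None,fx=.7,fy=.7); H[362:362+C.shape[0],:C.shape[1]]=C
cv2.imwrite('pics/chk.png',H)
E
python3 go.py 462.5,-186.7,51
```

```text
clock: 12.92
tcp_pos: [462.1, -189.5, 218.4]
clk 13.07 tcp [ 463.1 -186.3  217.8] w 87.8 g 0.0 F [-0. -0.  0.] zax [ 0.001 -0.    -1.   ] yax [0.305 0.952 0.   ]
462.5,-186.7,51 [ 0.0006 -0.0006  0.1668]
```

View pics/chk.png

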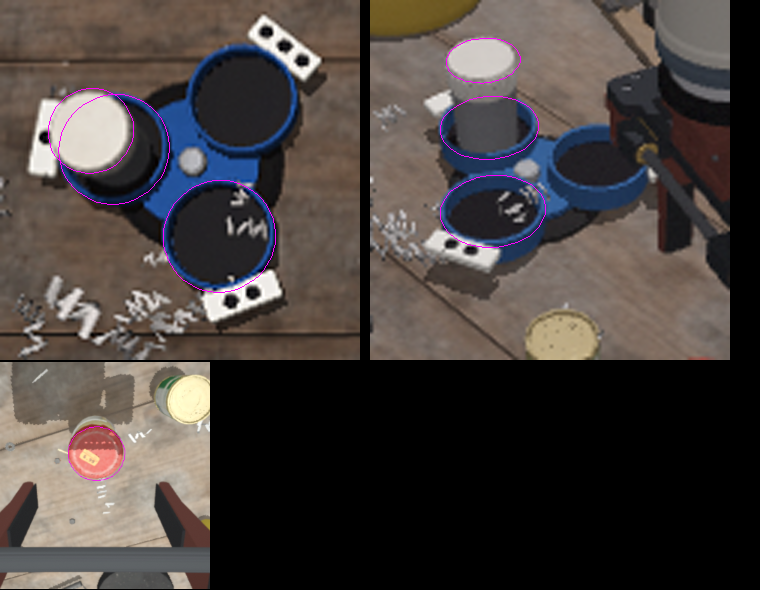

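The beaker stands upright in pocket one (lid at 90,130 in the top crop, inside the expected circle), and the jar lid is centred in its predicted circle. Now the jar.

```bash
python3 -m pendant '[{"tx":0,"ty":0,"tz":0.05,"rx":0,"ry":0,"rz":0,"jaw":0.0878},{"tx":0,"ty":0,"tz":0.09,"rx":0,"ry":0,"rz":0,"jaw":0.0878},{"tx":0,"ty":0,"tz":0.13,"rx":0,"ry":0,"rz":0,"jaw":0.0878},{"tx":0,"ty":0,"tz":0.155,"rx":0,"ry":0,"rz":0,"jaw":0.0878},{"tx":0,"ty":0,"tz":0.17,"rx":0,"ry":0,"rz":0,"jaw":0.0878}]' | grep -e tcp -e ft
python3 -m pendant '[{"tx":0,"ty":0,"tz":0,"rx":0,"ry":0,"rz":0,"jaw":0.075},{"tx":0,"ty":0,"tz":0,"rx":0,"ry":0,"rz":0,"jaw":0.07},{"tx":0,"ty":0,"tz":0,"rx":0,"ry":0,"rz":0,"jaw":0.066},{"tx":0,"ty":0,"tz":0,"rx":0,"ry":0,"rz":0,"jaw":0.06},{"tx":0,"ty":0,"tz":0,"rx":0,"ry":0,"rz":0,"jaw":0.055}]'| grep -e tcp -e ft
python3 -m pendant '[{"tx":0,"ty":0,"tz":0,"rx":0,"ry":0,"rz":0,"jaw":0.05},{"tx":0,"ty":0,"tz":0,"rx":0,"ry":0,"rz":0,"jaw":0.05},{"tx":0,"ty":0,"tz":0,"rx":0,"ry":0,"rz":0,"jaw":0.05}]'; python3 go.py 521.6,117.1,200
```

```text
tcp_pos: [463.0, -185.2, 45.9]
ft_force: [-0.5, -0.7, -0.5]
tcp_pos: [463.5, -187.1, 47.8]
ft_force: [-0.3, -1.6, 7.7]
clock: 14.7
tcp_pos: [463.5, -187.1, 47.8]
tool_rot: [[-0.952, 0.305, 0.002], [0.305, 0.952, -0.001], [-0.002, -0.0, -1.0]]
ft_force: [-0.8, -0.3, 6.9]
gripper_width: 62.8
grasp_force: 30.0
clk 14.7 tcp [ 463.5 -187.1   47.8] w 62.8 g 30.0 F [-0.8 -0.3  6.9] zax [ 0.002 -0.001 -1.   ] yax [ 0.305  0.952 -0.   ]
521.6,117.1,200 [ 0.0373  0.3074 -0.1523]
```

```bash
python3 -m pendant '[{"tx":0,"ty":0,"tz":-0.01,"rx":0,"ry":0,"rz":0,"jaw":0.05},{"tx":0,"ty":0,"tz":-0.03,"rx":0,"ry":0,"rz":0,"jaw":0.05},{"tx":0,"ty":0,"tz":-0.06,"rx":0,"ry":0,"rz":0,"jaw":0.05},{"tx":0,"ty":0,"tz":-0.1,"rx":0,"ry":0,"rz":0,"jaw":0.05},{"tx":0,"ty":0,"tz":-0.14,"rx":0,"ry":0,"rz":0,"jaw":0.05}]' 
python3 go.py 521.6,117.1,190
```

```text
clock: 15.32
tcp_pos: [462.0, -186.3, 188.1]
tool_rot: [[-0.952, 0.305, -0.001], [0.305, 0.952, 0.001], [0.001, 0.0, -1.0]]
ft_force: [0.5, 0.3, -5.0]
gripper_width: 62.4
grasp_force: 30.0
clk 15.32 tcp [ 462.  -186.3  188.1] w 62.4 g 30.0 F [ 0.5  0.3 -5. ] zax [-0.001  0.001 -1.   ] yax [0.305 0.952 0.   ]
521.6,117.1,190 [ 0.0358  0.3071 -0.0018]
```

```bash
python3 -m pendant '[{"tx":0.002,"ty":0.02,"tz":0,"rx":0,"ry":0,"rz":0,"jaw":0.05},{"tx":0.006,"ty":0.05,"tz":0,"rx":0,"ry":0,"rz":0,"jaw":0.05},{"tx":0.01,"ty":0.085,"tz":0,"rx":0,"ry":0,"rz":0,"jaw":0.05},{"tx":0.014,"ty":0.12,"tz":0,"rx":0,"ry":0,"rz":0,"jaw":0.05},{"tx":0.018,"ty":0.155,"tz":0,"rx":0,"ry":0,"rz":0,"jaw":0.05}]' | tail -2
python3 -m pendant '[{"tx":0.004,"ty":0.035,"tz":0,"rx":0,"ry":0,"rz":0,"jaw":0.05},{"tx":0.008,"ty":0.07,"tz":0,"rx":0,"ry":0,"rz":0,"jaw":0.05},{"tx":0.012,"ty":0.105,"tz":0,"rx":0,"ry":0,"rz":0,"jaw":0.05},{"tx":0.016,"ty":0.135,"tz":0,"rx":0,"ry":0,"rz":0,"jaw":0.05},{"tx":0.018,"ty":0.153,"tz":0,"rx":0,"ry":0,"rz":0,"jaw":0.05}]'|tail -2
python3 -m pendant '[{"tx":0,"ty":0,"tz":0,"rx":0,"ry":0,"rz":0,"jaw":0.05},{"tx":0,"ty":0,"tz":0,"rx":0,"ry":0,"rz":0,"jaw":0.05},{"tx":0,"ty":0,"tz":0,"rx":0,"ry":0,"rz":0,"jaw":0.05}]'
python3 go.py 521.6,117.1,66
```

```text
gripper_width: 62.3
grasp_force: 30.0
gripper_width: 63.0
grasp_force: 30.0
clock: 16.95
tcp_pos: [522.2, 116.7, 186.9]
tool_rot: [[-0.952, 0.306, -0.0], [0.306, 0.952, -0.0], [0.0, -0.0, -1.0]]
ft_force: [0.1, -0.4, -4.1]
gripper_width: 62.5
grasp_force: 30.0
clk 16.95 tcp [522.2 116.7 186.9] w 62.5 g 30.0 F [ 0.1 -0.4 -4.1] zax [-0. -0. -1.] yax [ 0.306  0.952 -0.   ]
521.6,117.1,66 [0.0006 0.0002 0.1209]
```

```bash
python3 -m pendant '[{"tx":0,"ty":0,"tz":0.03,"rx":0,"ry":0,"rz":0,"jaw":0.05},{"tx":0,"ty":0,"tz":0.06,"rx":0,"ry":0,"rz":0,"jaw":0.05},{"tx":0,"ty":0,"tz":0.09,"rx":0,"ry":0,"rz":0,"jaw":0.05},{"tx":0,"ty":0,"tz":0.11,"rx":0,"ry":0,"rz":0,"jaw":0.05},{"tx":0,"ty":0,"tz":0.117,"rx":0,"ry":0,"rz":0,"jaw":0.05}]'
python3 -m pendant '[{"tx":0,"ty":0,"tz":0.001,"rx":0,"ry":0,"rz":0,"jaw":0.05},{"tx":0,"ty":0,"tz":0.002,"rx":0,"ry":0,"rz":0,"jaw":0.05},{"tx":0,"ty":0,"tz":0.002,"rx":0,"ry":0,"rz":0,"jaw":0.05}]'|grep -e tcp -e ft
```

```text
clock: 17.58
tcp_pos: [521.8, 116.9, 68.9]
tool_rot: [[-0.952, 0.306, -0.002], [0.306, 0.952, -0.0], [0.002, -0.001, -1.0]]
ft_force: [-0.4, -0.6, -4.9]
gripper_width: 62.8
grasp_force: 30.0
tcp_pos: [523.0, 117.7, 68.7]
ft_force: [0.1, 0.3, -3.8]
```

```bash
python3 -m pendant '[{"tx":0,"ty":0,"tz":0.001,"rx":0,"ry":0,"rz":0,"jaw":0.05},{"tx":0,"ty":0,"tz":0.001,"rx":0,"ry":0,"rz":0,"jaw":0.05},{"tx":0,"ty":0,"tz":0.001,"rx":0,"ry":0,"rz":0,"jaw":0.05}]'|grep -e tcp -e ft
```

```text
tcp_pos: [522.5, 117.7, 67.0]
ft_force: [0.2, -0.1, -3.4]
```

```bash
python3 -m pendant '[{"tx":0,"ty":0,"tz":0.001,"rx":0,"ry":0,"rz":0,"jaw":0.05},{"tx":0,"ty":0,"tz":0.001,"rx":0,"ry":0,"rz":0,"jaw":0.05},{"tx":0,"ty":0,"tz":0.001,"rx":0,"ry":0,"rz":0,"jaw":0.05}]'|grep -e tcp -e ft
python3 -m pendant '[{"tx":0,"ty":0,"tz":0.0005,"rx":0,"ry":0,"rz":0,"jaw":0.05},{"tx":0,"ty":0,"tz":0.0005,"rx":0,"ry":0,"rz":0,"jaw":0.05},{"tx":0,"ty":0,"tz":0.0005,"rx":0,"ry":0,"rz":0,"jaw":0.05}]'|grep -e tcp -e ft
```

```text
tcp_pos: [522.5, 117.7, 65.9]
ft_force: [-0.2, 0.7, -4.0]
tcp_pos: [522.7, 117.6, 65.8]
ft_force: [-1.7, -1.1, 5.8]
```

Contact made: the reading changed by about 10 N. Release and rise clear.

```bash
python3 -m pendant '[{"tx":0,"ty":0,"tz":0,"rx":0,"ry":0,"rz":0,"jaw":0.064},{"tx":0,"ty":0,"tz":0,"rx":0,"ry":0,"rz":0,"jaw":0.068},{"tx":0,"ty":0,"tz":0,"rx":0,"ry":0,"rz":0,"jaw":0.075},{"tx":0,"ty":0,"tz":0,"rx":0,"ry":0,"rz":0,"jaw":0.084},{"tx":0,"ty":0,"tz":0,"rx":0,"ry":0,"rz":0,"jaw":0.0878}]' | grep -e ft -e wid
python3 -m pendant '[{"tx":0,"ty":0,"tz":0,"rx":0,"ry":0,"rz":0,"jaw":0.0878},{"tx":0,"ty":0,"tz":-0.02,"rx":0,"ry":0,"rz":0,"jaw":0.0878},{"tx":0,"ty":0,"tz":-0.06,"rx":0,"ry":0,"rz":0,"jaw":0.0878},{"tx":0,"ty":0,"tz":-0.11,"rx":0,"ry":0,"rz":0,"jaw":0.0878},{"tx":0,"ty":0,"tz":-0.16,"rx":0,"ry":0,"rz":0,"jaw":0.0878}]' | grep -e tcp -e ft -e wid
python3 -m pendant '[{"tx":0,"ty":-0.05,"tz":-0.01,"rx":0,"ry":0,"rz":0,"jaw":0.0878},{"tx":0,"ty":-0.1,"tz":-0.01,"rx":0,"ry":0,"rz":0,"jaw":0.0878},{"tx":0,"ty":-0.15,"tz":-0.01,"rx":0,"ry":0,"rz":0,"jaw":0.0878},{"tx":0,"ty":-0.2,"tz":-0.01,"rx":0,"ry":0,"rz":0,"jaw":0.0878},{"tx":0,"ty":-0.25,"tz":-0.01,"rx":0,"ry":0,"rz":0,"jaw":0.0878}]' | head -2
python3 - <<'E'
from h import *
t=read_camera('top'); c=read_camera('scene'); a=np.linspace(0,2*np.pi,60)
def draw(c,cr,k,L):
    im=cv2.resize(c['pixels'][:,:,::-1][cr[1]:cr[3],cr[0]:cr[2]],None,fx=k,fy=k,interpolation=cv2.INTER_CUBIC)
    for p,r,z in L:
        q=(proj(c,np.c_[p[0]+r*np.cos(a),p[1]+r*np.sin(a),a*0+z])-[cr[0],cr[1]]+.5)*k
        cv2.polylines(im,[q.round().astype(int)],True,(255,0,255),1)
    return im
L=[((593.8,205.8),33,113),((521.6,117.1),32.5,118)]
cv2.imwrite('pics/end.png',np.hstack([draw(t,(118,110,238,230),3,L),draw(c,(180,90,300,210),3,L)]))
E
```

```text
ft_force: [-0.4, -0.3, -0.5]
gripper_width: 87.2
tcp_pos: [522.1, 117.6, 226.8]
ft_force: [0.1, 0.8, 0.1]
gripper_width: 87.9
clock: 20.95
tcp_pos: [445.6, -121.8, 235.6]
```

View pics/end.png

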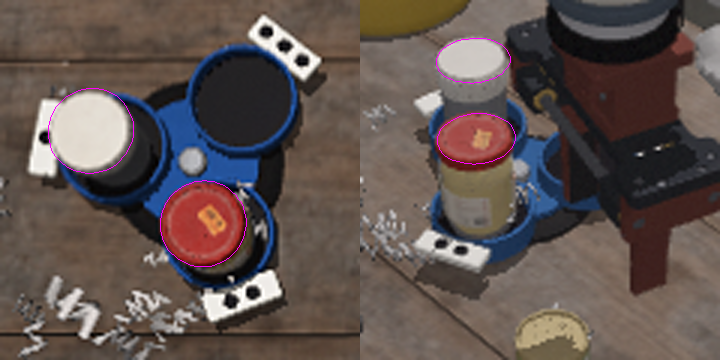

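The final picture shows both lids at the predicted flat-standing heights: the beaker at (90,130) and the jar at (203,224) in the top crop. The gripper is clear of both.

```bash
python3 -m pendant '[{"tx":0,"ty":0,"tz":0,"rx":0,"ry":0,"rz":0,"jaw":0.0878},{"tx":0,"ty":0,"tz":0,"rx":0,"ry":0,"rz":0,"jaw":0.0878}]' >/dev/null; python3 -c "
from bench import *
print(close_job())"
```

```text
the job is handed in; nothing more can be done
None
```

The beaker stands upright in the one-dot pocket and the jar in the two-dot pocket, loaded in that order and handed in at about 21 s with the gripper clear of both; the final pictures show each at its flat-standing height, but no verdict came back.

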